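Slide the die plate out over the pellet cup and hold it

ROBOT

A 6-joint arm with a two-finger parallel gripper is mounted at the origin on a cart in front of the work surface, level with it; the furniture and walls round the work are solid. World frame = base frame: x ahead of the robot, y to its left, z up, the work surface at z = 0. Lengths are in m, angles in rad, forces in N, time in s.
With the tool pointing down it reaches from about 0.3 to 0.775 m from the base axis. Payload 14.6 kg.
Tool frame: the origin (TCP) lies at the very end of the fingers, on their centre line; the grasp point (between the pads) lies 19 mm behind it (manip.grip_depth is the distance from the TCP to the grasp point, in m); z points along the fingers, y is the line along which they close (so a half turn about z gives the same grasp; the last joint's range is limited). The gripper opens to 94 mm and grips with 3 to 60 N. Pads are 16 mm wide; open, the fingers measure 119 mm over their backs; the gripper's body (75 mm by 177 mm) begins 78 mm behind the grasp point.
Start: joints at [1.261, 0.3, 1.521, -0, 1.321, -0.067], TCP at [0.132, 0.534, 0.205] pointing down, gripper open.
Joint ranges: [-3.03, 3.03], [-0.79, 2.21], [0.23, 2.52], [-1.04, 4.18], [0, 3.07], [-2.55, 2.55]. Speed limits (rad/s): [2.22, 2.22, 2.57, 3.14, 3.14, 3.14].

INTERFACE

Orientations are given as a unit quaternion [w, x, y, z].
In Python, from station import sensors, optics, job, manip gives the robot as it stands. The module is installed in compiled form; this text tells all that it offers.
- The arm moves only by the tool play_rows, never from a script. Its arguments are lists of equal length, an entry for each row: "gripper": the gripper command: -1 is fully open, 1 is shut, values between are in proportion; "offset": the shift along the tool's x, y, z as a fraction of full scale, a list of three; "roll": the turn about the tool's z as a fraction of full scale. In form: {"gripper": [gripper, ...], "offset": [[dx, dy, dz], ...], "roll": [roll, ...]}. A call has 1 to 5 rows; each row shifts and turns the commanded pose from where the row before left it, along the tool's axes as they then stand; what a row does not reach is not made up. Full scale, the value 1, is 0.03 m for a shift and 0.5 rad for a turn. A row lasts 1/8 s, in which the tool goes at most 62.5 mm and 10.7 degrees, less where a joint would pass 70% of its speed; a pose out of reach is approached as far as the arm can. A call with a number of a shift or a turn outside -1 to 1 is refused whole. A call with a gripper value outside its range is refused whole. The fingers move at their own pace and stop on an object; "newtons" is the grip in N (left out, the last holds). Time passes only in rows, so rows that do not move let the fingers close. It gives the time, the measured TCP pose, the force, the opening and the grip force at its end, in the units of the state.
- sensors.sense(): the state, without advancing time (a new reading comes with each control period).
- optics.camera(name): name is "side" or "top"; returns a dict with "frame" (384x512x3 uint8, red, green, blue), "intrinsics" (3x3 intrinsics, pixels), "position" and "orientation" of the camera in the world. Camera axes: x right, y down, z forward; pixel columns grow to the right and rows downward; lengths in m; the calibration is good to about 2 mm. A picture is of the moment at which its call begins. There is no depth.
- job.job_done(): hands the job in; it is judged then, once.
Trained networks look in the newest picture that a camera, given by its name, has taken for a name from the list of things; names that differ only in an ending like _2 or _b are one class to them, and where a whole thing is asked for, a point or a joint stands for the part that bears it (a point fixed in the world has none). Each returns a list of dicts, best first, with "p" (0 to 1); they miss things now and then, are a little off and sometimes report something else, mostly with a low value. They report only what shows in the picture. A call takes as long as a camera call. They do not tell look-alikes from the thing itself.
- optics.find_in(camera, thing): "bbox" ([left, top, right, bottom] as shares, 0 to 1, of the picture: columns of its width, rows of its height, round what is visible of it).
- optics.silhouettes(camera, thing): "mask" (384x512 bool, what is visible of it) and "bbox" ([left, top, right, bottom] as shares, 0 to 1, of the picture: columns of its width, rows of its height, round what is visible of it).
The state is a dict: "clock": time; "joint_pos": joint angles; "joint_velocities": joint speeds; "joint_efforts": joint torques, N m; "ee_pos": TCP position; "orientation": TCP orientation; "wrist_force": force on the tool from outside, world axes, zero at the start; "ft_torque": the same for the moment, N m; "gripper_width": opening from 0.0 (shut) to 1.0 (fully open); "gripper_force": force on a finger pad.
Only numpy, scipy, OpenCV 4.12 (cv2) and the standard library are available. Lean on these libraries where they do the work, as an engineer would, in place of code of your own. Each camera call takes 0.05 s, during which the arm holds its last target. There are 200 camera calls.

TASK

Slide the flat die plate out over the end of its block, without lifting or tipping it, until its outer end is level with the tip of the marker stand's finger and its ring stands over the pellet cup, the plate lying straight along the block. Out there it tips unless it is held, so finish while still holding it flat on the block. Do not touch the marker stand, and leave the pellet cup and the other things on the bench where they are.

Things in the scene. Friction and masses are not known exactly. Their poses are not given: they have to be found in the camera images.
- slide_block: grey block fixed to the bench, 160 mm (its x) by 90 mm (y) by 50 mm high, flat level top; small bolted foot lugs, 8 mm high, reach 14 mm out of its long sides. Origin: centre of its underside, on the bench. Its +x axis points outward, the way the plate must slide, towards the pellet cup; its outer end face is at x = +80 mm.
- die_plate: loose aluminium plate on the block, 190 (its x) x 60 x 8 mm, 0.4 to 0.7 kg. Near its outer (+x) end a heavy steel ring, 46 mm across, 24 mm high; at its tail a black upright grip. Origin: centre of the plate's underside. It starts within 0.2 rad of the block's direction, end at most 15 mm beyond the block. Centre of mass about 27 mm from its centre towards the ring: at the mark it tips unless held.
- die_grip (a point): point in the middle of the plate's black upright grip: a bar 36 mm long along the plate, 18 mm wide across it (take it across these 18 mm), standing 36 mm up from the plate's top face. The point is 20 mm above the plate's top and 70 mm from the plate's centre towards the tail. Its axes are the plate's.
- die_end (a point): middle of the upper edge of the plate's outer end, 95 mm from the plate's centre, on its top face. Its axes are the plate's.
- die_bore (a point): centre of the bore through the plate (22 mm) and ring, on the plate's underside, 65 mm from the plate's centre towards the outer end.
- marker_stand: fixed small steel stand beside the plate's path, beyond the block: round foot 50 mm across, post 80 mm high, and a thin pointed finger 60 mm above the bench. Origin: centre of the foot's underside. Its axes are parallel to the block's; the finger points along its -y, towards the plate's path.
- mark_tip (a point): tip of the stand's finger, 43 mm from the post's axis and 60 mm above the bench (2 mm above the plate's top face), about 12 mm beside the plate's path. Where it lies along the block's x is where the plate's outer end must come: 85 to 115 mm beyond the block's end face. Its axes are the block's.
- pellet_cup: empty loose aluminium pellet cup on the bench beyond the block's outer end, on the block's centre line, 38 mm across and 10 mm high; when the plate's end is at the mark, the bore stands above it. Origin: centre of its underside.
- press_plunger: bystander: steel plunger standing beside the block, 39 mm across and 39 mm high.
- hex_key: bystander: dark hexagonal key lying beside the block, 105 mm long, 6 mm high.
- timer: bystander: white timer lying on the bench, 58 x 64 x 20 mm.
Mind the look-alikes: they are no part of the job. Leave any white look-alike of the slide_block alone.

How it is judged:
By the outcome, as a careful person would: the job done as asked, in the order asked, and still so for the second after the job is handed in, while the arm keeps its last pose, push and grip.
It also fails if it takes over 32 s, if anything falls off the work surface, if the arm or the gripper's body presses on something with over 40 N, if the wrist force passes 120 N, or if a joint passes its speed limit or range.

## Working session

There is one attempt and no reset: what is moved stays moved. The work goes in short steps, Python scripts to look and compute and a tool call to move; the robot and the scene stay as the last step left them, time stands still between calls to the robot, and variables do not carry over. Pictures are saved under pics/ and viewed, at most 10 in all, crops included, and the job is handed in when it is done.

Besides the shell and the picture viewer there is one more tool, called after "Request:" in YAML: its name, and indented under it one key for each argument. play_rows: Moves the arm, as the interface text tells. Shift numbers are shares of 0.03 m and turn numbers shares of 0.5 rad, none past 1 either way. Its arguments: {"type":"object","properties":{"gripper":{"type":"array"},"offset":{"type":"array"},"roll":{"type":"array"},"newtons":{"type":"number"}},"required":["gripper","offset","roll"]}

```bash
mkdir -p pics; cat > h.py <<'E'
import numpy as np, cv2
from scipy.spatial.transform import Rotation as R
from station import sensors, optics, job, manip
def rot(q): return R.from_quat([q[1],q[2],q[3],q[0]]).as_matrix()
def ray(c,uv,z):
    "pixel -> world point at height z"
    K=np.array(c["intrinsics"]);M=rot(c["orientation"]);p=np.array(c["position"])
    d=M@np.linalg.inv(K)@np.array([uv[0],uv[1],1.]); return p+d*(z-p[2])/d[2]
def proj(c,P):
    K=np.array(c["intrinsics"]);M=rot(c["orientation"]);p=np.array(c["position"])
    q=K@(M.T@(np.array(P)-p)); return q[:2]/q[2]
def save(c,n,crop=None,s=1):
    f=c["frame"][...,::-1]
    if crop: f=f[crop[1]:crop[3],crop[0]:crop[2]]
    cv2.imwrite("pics/"+n+".png",cv2.resize(f,None,fx=s,fy=s,interpolation=cv2.INTER_CUBIC))
E
cat > a.py <<'E'
from h import *
np.set_printoptions(precision=4,suppress=True)
print(sensors.sense())
for n in("top","side"):
    c=optics.camera(n);save(c,n+"0",s=1.5)
    print(n,np.array(c["position"]),rot(c["orientation"]).tolist(),np.array(c["intrinsics"]).tolist())
    for t in("slide_block","die_plate","die_grip","die_end","die_bore","marker_stand","mark_tip","pellet_cup","press_plunger","hex_key","timer"):
        try:
            for d in optics.find_in(n,t)[:4]: print(t,round(d["p"],2),(np.array(d["bbox"])*[512,384,512,384]).round(1))
        except Exception as e: print(t,e)
E
python3 a.py
```

```text
{'clock': 0.0, 'joint_pos': array([ 1.2614,  0.3004,  1.5216, -0.    ,  1.3207, -0.0666]), 'joint_velocities': array([ 0.002 , -0.0008,  0.0007, -0.0001, -0.0008,  0.0019]), 'joint_efforts': array([  0.0004, -53.1803, -35.2749,   0.0709,   0.0243,  -0.0001]), 'ee_pos': array([0.1321, 0.5336, 0.2049]), 'orientation': array([-0.0001,  0.1211,  0.9926, -0.0006]), 'wrist_force': array([ 0.6081,  0.286 , -0.0852]), 'ft_torque': array([-0.0208, -0.0241,  0.0201]), 'gripper_force': 0.0, 'gripper_width': 0.9996440754643777}
top [ 0.4025 -0.0064  1.0801] [[-0.014073675658016387, -0.9857584165884711, 0.16757767088267933], [-0.9998791167699176, 0.014982114068356076, 0.004157896758301624], [-0.006609349505275489, -0.16749889666213746, -0.9858501083410622]] [[441.2404029743863, 0.0, 263.85677979756446], [0.0, 441.2404029743863, 198.91382513407382], [0.0, 0.0, 1.0]]
slide_block 0.96 [214.9 190.1 280.5 249.1]
slide_block 0.9 [122.8 140.1 193.3 194.5]
slide_block 0.79 [117.6 226.5 195.7 281.7]
die_plate 0.76 [202.6 192.4 287.9 230.6]
die_grip 0.96 [200.2 192.5 285.3 234.3]
die_grip 0.6 [250.4 170.7 
[... 631 characters left out ...]
857891604115]] [[407.3257596154734, 0.0, 259.1008355370859], [0.0, 407.3257596154734, 184.8594359129507], [0.0, 0.0, 1.0]]
slide_block 0.57 [263.2 253.6 345.6 349.7]
die_plate 0.73 [241.6 185.8 296.3 242.7]
die_grip 0.55 [244.9 185.3 290.1 242.9]
die_end 0.9 [243.9 185.1 293.8 242.5]
die_bore 0.63 [246.  183.7 293.7 240.9]
marker_stand 0.59 [264.9 162.1 290.  193.8]
mark_tip 0.71 [242.5 184.7 295.2 240.9]
mark_tip 0.53 [270.1 161.1 289.9 188.6]
pellet_cup 0.4 [236.2 200.4 308.1 254. ]
press_plunger 0.56 [276.1 167.  297.8 180.2]
press_plunger 0.53 [222.8 203.  239.7 224. ]
press_plunger 0.49 [272.5 163.2 289.4 183.2]
hex_key 0.66 [313.8 235.9 324.6 253.6]
timer 0.66 [277.1 165.3 299.1 178.7]
```

View pics/top0.png

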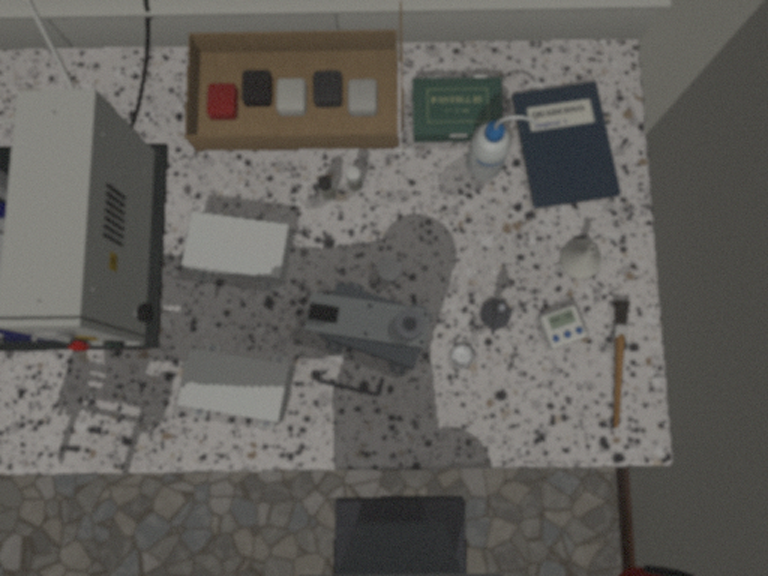

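View pics/side0.png

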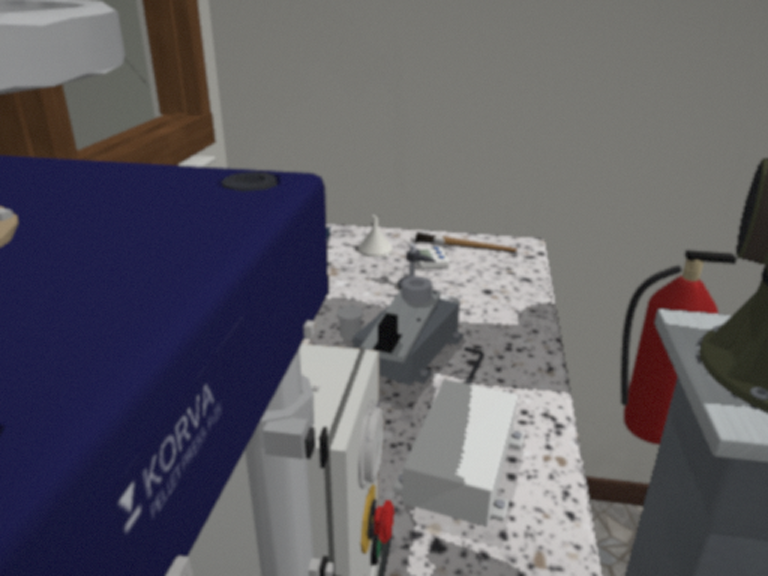

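```bash
cat > b.py <<'E'
from h import *
c=optics.camera("top"); save(c,"crop1",(190,155,350,275),5)
E
python3 b.py
```

```text
(no output)
```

View pics/crop1.png

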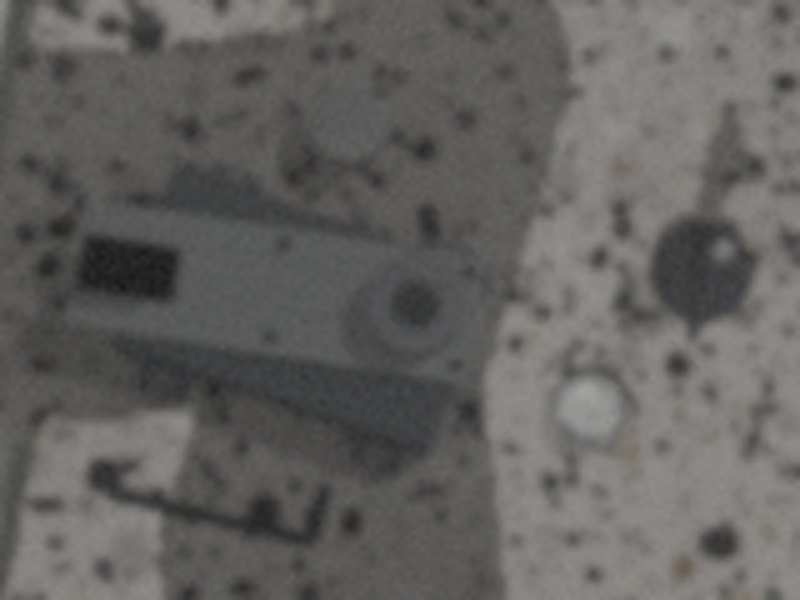

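The top view shows the grey block with the plate at about (215-288, 190-249) px. White look-alike blocks sit at (158,165) and (157,255) and will be left alone. The grip is near (215,208), the cup at (308,236), the marker post at (331,208) with its tip at about (328,221), the plunger at (258,180), the hex key at (235,257) and the timer at (375,217). The only grey block carries the plate and ring, so that's the target.

```bash
cat > b.py <<'E'
from h import *
c=optics.camera("top")
f=np.mean([optics.camera("top")["frame"].astype(float) for _ in range(6)],0)
np.save("top.npy",f)
import pickle; pickle.dump(c,open("top.pkl","wb"))
for t in("slide_block","die_plate","pellet_cup","marker_stand","press_plunger","hex_key"):
    d=optics.silhouettes("top",t)
    for e in d[:2]:
        m=e["mask"].astype(np.uint8); print(t,e["p"],(np.array(e["bbox"])*[512,384,512,384]).round(1),cv2.minAreaRect(cv2.findNonZero(m)),m.sum())
g=f[165:265,195:345]; g=np.clip((g-30)*2.0,0,255).astype(np.uint8)
g=cv2.resize(g,None,fx=5.3,fy=5.3,interpolation=cv2.INTER_CUBIC)[...,::-1]
cv2.imwrite("pics/crop2.png",g)
E
python3 b.py
```

```text
slide_block 0.78 [118.9 142.9 194.8 197.3] ((157.24998474121094, 166.25), (70.1449966430664, 46.24478530883789), 8.13010311126709) 2859
slide_block 0.73 [120.4 230.4 195.2 285.4] ((156.50132751464844, 255.59286499023438), (71.34257507324219, 49.63753890991211), 10.491477012634277) 2976
die_plate 0.61 [203.6 191.1 287.2 233.1] ((244.62100219726562, 212.69317626953125), (82.92230987548828, 27.492431640625), 8.53076457977295) 2133
pellet_cup 0.72 [300.3 229.5 314.8 244.2] ((307.0, 237.0), (14.0, 14.0), 90.0) 188
pellet_cup 0.6 [204.3 193.6 288.1 229.7] ((244.4053955078125, 212.65296936035156), (80.99439239501953, 25.645116806030273), 8.246320724487305) 1957
marker_stand 0.58 [321.1 199.8 340.9 221. ] ((329.2500305175781, 209.25003051757812), (19.091880798339844, 19.798988342285156), 45.0) 320
press_plunger 0.52 [250.5 169.8 268.6 188.1] ((258.5, 179.0), (16.0, 15.0), 90.0) 214
```

View pics/crop2.png

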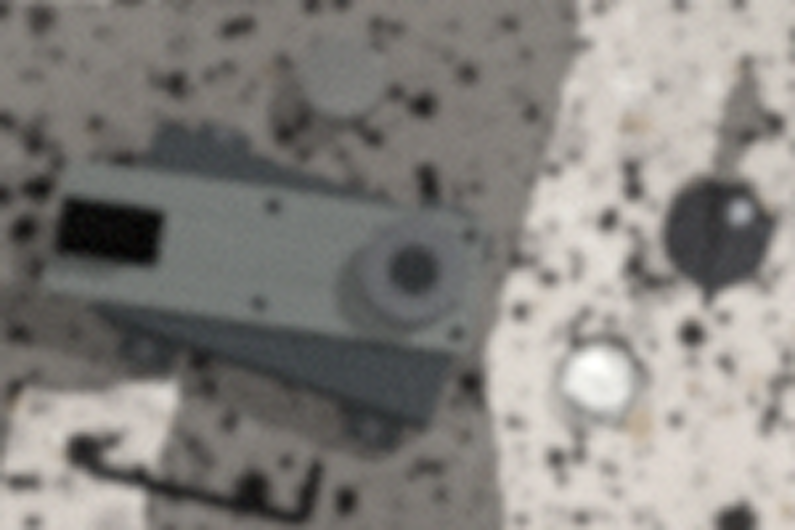

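```bash
cat > fit.py <<'E'
from h import *
from scipy.optimize import differential_evolution as DE
import pickle
c=pickle.load(open("top.pkl","rb")); g=cv2.GaussianBlur(np.load("top.npy").mean(2).astype(np.float32),(0,0),1.0)
gx=cv2.Sobel(g,cv2.CV_32F,1,0)/8; gy=cv2.Sobel(g,cv2.CV_32F,0,1)/8
px=lambda u,v:(195+u/5.3,165+v/5.3)
def T(p,q):
    a,b=np.cos(p[2]),np.sin(p[2]); q=np.array(q,float); return np.stack([p[0]+a*q[:,0]-b*q[:,1],p[1]+b*q[:,0]+a*q[:,1],q[:,2]],1)
def P(pts): return np.array([proj(c,x) for x in pts])
def edge(p,A,B,n=40):
    uv=P(T(p,[A,B])); d=uv[1]-uv[0]; nn=np.array([-d[1],d[0]])/np.linalg.norm(d)
    s=uv[0]+np.linspace(.02,.98,n)[:,None]*d; m=s.astype(np.float32)
    r=lambda I:cv2.remap(I,m[:,:1],m[:,1:],cv2.INTER_LINEAR)[:,0]
    return np.minimum(np.abs(r(gx)*nn[0]+r(gy)*nn[1]),8).mean()
def plate_s(p): 
    h=.058; k=[(-.095,-.03,h),(.095,-.03,h),(.095,.03,h),(-.095,.03,h)]
    gr=[(x,y,.094) for x,y in((-.088,-.009),(-.052,-.009),(-.052,.009),(-.088,.009))]
    return sum(edge(p,k[i],k[(i+1)%4])*w for i,w in enumerate((2,1,2,1)))+.3*sum(edge(p,gr[i],gr[(i+1)%4]) for i in range(4))
def block_s(p):  # near side base edge, outer base edge, far top edge (visible piece)
    return 2*edge(p,(-.055,-.045,0),(.08,-.045,0))+edge(p,(.08,-.045,0),(.08,-.02,0))+edge(p,(-.02,.045,.05),(.03,.045,.05))
if __name__=="__main__":
    np.set_printoptions(precision=4,suppress=True)
    a=ray(c,px(57,228),.058)[:2];b=ray(c,px(477,284),.058)[:2];d=b-a
    print("hand plate",(a+b)/2,np.arctan2(d[1],d[0]),np.linalg.norm(d))
    p0=np.r_[(a+b)/2,np.arctan2(d[1],d[0])]
    pl=DE(lambda p:-plate_s(p),[(v-e,v+e) for v,e in zip(p0,(.01,.01,.08))],seed=1); print("plate",pl.x,-pl.fun)
    e=ray(c,px(432,425),0)[:2]; e0=ray(c,px(110,320),0)[:2]; yaw=np.arctan2(*(e-e0)[::-1])
    cup=ray(c,px(598,380),.006)[:2]; foot=ray(c,px(718,233),.003)[:2]; tip=ray(c,px(708,303),.06)[:2]
    R2=np.array([[np.cos(yaw),-np.sin(yaw)],[np.sin(yaw),np.cos(yaw)]])
    b0=np.r_[e-R2@[.08,-.045],yaw]; print("hand block",b0)
    bl=DE(lambda p:-block_s(p),[(v-s,v+s) for v,s in zip(b0,(.015,.015,.1))],seed=1); print("block",bl.x,-bl.fun)
    p=bl.x;co,si=np.cos(p[2]),np.sin(p[2]);Q=np.array([[co,si],[-si,co]])
    for n,w in(("cup",cup),("foot",foot),("tip",tip),("plate",pl.x[:2])): print(n,w,"in block",Q@(w-p[:2]))
    f=np.clip((np.load("top.npy")-30)*2,0,255).astype(np.uint8)[165:265,195:345,::-1]
    f=cv2.resize(f,None,fx=5.3,fy=5.3,interpolation=cv2.INTER_CUBIC)
    def poly(p,k,col): cv2.polylines(f,[((P(T(p,k))-[195-.5,165-.5])*5.3).astype(np.int32)],True,col,1)
    r=lambda a,b,z:[(-a,-b,z),(a,-b,z),(a,b,z),(-a,b,z)]
    poly(bl.x,r(.08,.045,0),(0,255,0));poly(bl.x,r(.08,.045,.05),(0,255,255));poly(pl.x,r(.095,.03,.058),(0,0,255))
    poly(pl.x,[(x-.07,y,.094) for x,y,_ in r(.018,.009,0)],(255,0,255))
    for w,z in((cup,.006),(foot,.003),(tip,.06)): cv2.circle(f,tuple(((proj(c,[*w,z])-[195,165])*5.3).astype(int)),2,(0,0,255),-1)
    cv2.imwrite("pics/fit.png",f)
E
python3 fit.py
```

```text
hand plate [0.5428 0.0419] -1.7192894505952936 0.18715039461238234
plate [ 0.543   0.0385 -1.7333] 34.702253815128074
hand block [ 0.5396  0.0301 -1.9   ]
block [ 0.5301  0.0396 -1.8061] 15.537824032117799
cup [ 0.4902 -0.1075] in block [ 0.1523 -0.0045]
foot [ 0.558  -0.1656] in block [0.193 0.075]
tip [ 0.5188 -0.1516] in block [0.1885 0.0336]
plate [0.543  0.0385] in block [-0.0019  0.0129]
```

View pics/fit.png

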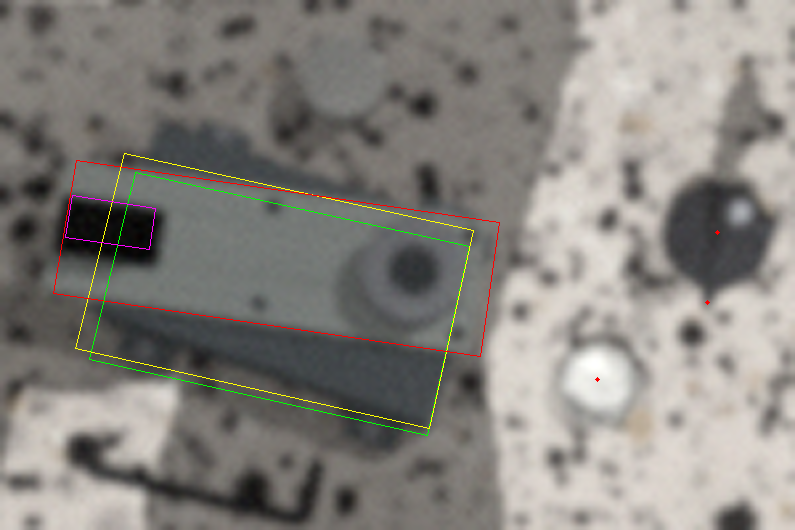

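The fit is off, because the black area is wider than the bar (it has a base pad) and the edge fit locked onto the wrong edges. I'll refit with signed edges and narrow windows around the hand-picked points.

```bash
cat > fit2.py <<'E'
from fit import *
from scipy.optimize import least_squares
np.set_printoptions(precision=4,suppress=True)
px=lambda u,v:np.array((195+(u+.5)/5.3-.5,165+(v+.5)/5.3-.5))
# hand edge segments in crop2 (u,v) with model edge: name,(A,B) hand,(A,B) model
def snap(A,B,n=40,w=2.2):
    A,B=px(*A),px(*B); d=B-A; L=np.linalg.norm(d); nn=np.array([-d[1],d[0]])/L
    s=np.linspace(.05,.95,n); o=np.linspace(-w,w,45)
    G=np.array([[A+t*d+k*nn for k in o] for t in s],np.float32)
    r=lambda I:cv2.remap(I,G[...,0],G[...,1],cv2.INTER_LINEAR)
    D=r(gx)*nn[0]+r(gy)*nn[1]
    best=None   # line offset a+b*s maximising |median-ish signed gradient|
    for a in o[::1]:
        for b in o[::1]:
            i=np.clip(np.round((a+(b-a)*s-o[0])/(o[1]-o[0])).astype(int),0,44)
            v=abs(np.clip(D[np.arange(n),i],-4,4).mean())
            if best is None or v>best[0]: best=(v,a,b)
    v,a,b=best; return v,[A+t*d+(a+(b-a)*t)*nn for t in(0.05,.5,.95)],(a,b)
h=.058
E={"plate":[((85,164),(330,194),'y',.03,h),((345,196),(478,213),'y',.03,h),((110,303),(350,336),'y',-.03,h),((350,336),(460,351),'y',-.03,h),((487,225),(469,345),'x',.095,h),((70,168),(44,285),'x',-.095,h)],
"block":[((250,155),(345,190),'y',.045,.05),((125,328),(330,396),'y',-.045,0),((392,412),(428,424),'y',-.045,0),((433,418),(452,362),'x',.08,.025)]}
out={}
for nme,L in E.items():
    pts=[]
    for A,B,ax,val,z in L:
        v,q,ab=snap(A,B); print(nme,ax,val,"strength %.2f"%v,ab)
        for t in q: pts.append((ray(c,t,z)[:2],ax,val,v))
    def res(p):
        Q=np.array([[np.cos(p[2]),np.sin(p[2])],[-np.sin(p[2]),np.cos(p[2])]])
        return [((Q@(w-p[:2]))['xy'.index(ax)]-val)*1000 for w,ax,val,v in pts]
    s=least_squares(res,[.543,.04,-1.75],loss="soft_l1",x_scale=[.01,.01,.1]); out[nme]=s.x
    print(nme,s.x,np.array(res(s.x)))
bl,pl=out["block"],out["plate"]
cup=ray(c,px(598,380),.006)[:2]; foot=ray(c,px(718,235),.003)[:2]; tip=ray(c,px(708,303),.06)[:2]
co,si=np.cos(bl[2]),np.sin(bl[2]);Q=np.array([[co,si],[-si,co]])
for n,w in(("cup",cup),("foot",foot),("tip",tip),("plate",pl[:2])): print(n,w,"in block",Q@(w-bl[:2]))
f=np.clip((np.load("top.npy")-30)*2,0,255).astype(np.uint8)[165:265,195:345,::-1]
f=cv2.resize(f,None,fx=5.3,fy=5.3,interpolation=cv2.INTER_CUBIC)
def poly(p,k,col): cv2.polylines(f,[((P(T(p,k))-[195-.5,165-.5])*5.3).astype(np.int32)],True,col,1)
r=lambda a,b,z:[(-a,-b,z),(a,-b,z),(a,b,z),(-a,b,z)]
poly(bl,r(.08,.045,0),(0,255,0));poly(bl,r(.08,.045,.05),(0,255,255));poly(pl,r(.095,.03,.058),(0,0,255))
poly(pl,[(x-.07,y,.094) for x,y,_ in r(.018,.009,0)],(255,0,255))
a=np.linspace(0,6.28,40)
poly(pl,[(.065+.023*np.cos(t),.023*np.sin(t),.082) for t in a],(255,255,0))
poly((*foot,0),[(.025*np.cos(t),.025*np.sin(t),.003) for t in a],(0,165,255))
poly((*cup,0),[(.019*np.cos(t),.019*np.sin(t),.008) for t in a],(0,0,255))
poly(bl,[(*(Q@(tip-bl[:2])),.06)]*2+[(*(Q@(foot-bl[:2])),.06)],(255,0,0))
cv2.imwrite("pics/fit2.png",f)
np.savez("fit.npz",bl=bl,pl=pl,cup=cup,foot=foot,tip=tip)
E
python3 fit2.py
```

```text
plate y 0.03 strength 3.99 (np.float64(0.10000000000000009), np.float64(-0.40000000000000013))
plate y 0.03 strength 2.61 (np.float64(1.4), np.float64(0.6000000000000001))
plate y -0.03 strength 4.00 (np.float64(-2.2), np.float64(0.10000000000000009))
plate y -0.03 strength 3.80 (np.float64(0.10000000000000009), np.float64(0.5))
plate x 0.095 strength 2.23 (np.float64(-2.2), np.float64(-2.2))
plate x -0.095 strength 2.00 (np.float64(-1.7000000000000002), np.float64(-1.9000000000000001))
plate [ 0.5437  0.038  -1.7424] [-2.699  -0.5291  1.6355 -2.073  -0.4768  1.1175  2.8668  1.3963 -0.0689
 -0.2269 -0.1869 -0.1469 -0.6093 -0.583  -0.557   1.4873  0.7751  0.0683]
block y 0.045 strength 3.75 (np.float64(0.3999999999999999), np.float64(-1.2000000000000002))
block y -0.045 strength 2.88 (np.float64(2.0999999999999996), np.float64(0.8999999999999999))
block y -0.045 strength 2.81 (np.float64(2.2), np.float64(2.2))
block x 0.08 strength 3.31 (np.float64(-0.9000000000000001), np.float64(-0.6000000000000001))
block [ 0.5366  0.0346 -1.9031] [ 0.0484  0.9557  1.8612 -1.7056 -0.4596  0.7808 -0.3112 -0.3361 -0.3611
 -0.4863 -0.0005  0.487 ]
cup [ 0.4912 -0.1065] in block [0.1482 0.0031]
foot [ 0.5581 -0.1646] in block [0.1813 0.0852]
tip [ 0.5198 -0.1507] in block [0.1806 0.0445]
plate [0.5437 0.038 ] in block [-0.0055  0.0056]
```

View pics/fit2.png

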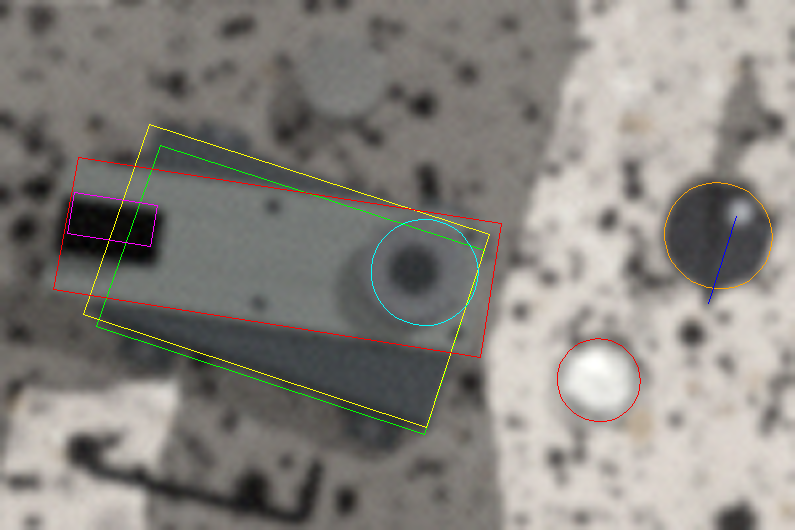

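The overlay agrees with the given sizes: tip y is about 44 mm (42 expected), foot y 85 (85 expected), and cup x about tip - 30. By eye the red plate outline sits about 4 mm too far outward, so I'm using the plate at (0.543, 0.042) with yaw about -1.735. The grip is then near (0.555, 0.111), and the block yaw about -1.885. I'll move clear of the press first.

Request:
play_rows:
  gripper: [-1,-1,-1,-1,-1]
  offset:
    - [-0.88,-0.93,0]
    - [-0.88,-0.93,0]
    - [-0.88,-0.93,0]
    - [-0.88,-0.93,0]
    - [-0.88,-0.93,0]
  roll: [0,0,0,0,0]

```text
clock: 2.52
ee_pos: [0.2273, 0.3656, 0.2056]
orientation: [0.0, 0.121, 0.993, 0.0]
wrist_force: [1.0, 0.0, 0.1]
gripper_width: 0.999
gripper_force: 0.0
```

Request:
play_rows:
  gripper: [-1,-1,-1,-1,-1]
  offset:
    - [-0.88,-0.93,0]
    - [-0.88,-0.93,0]
    - [-0.88,-0.93,0]
    - [-0.88,-0.93,0]
    - [-0.88,-0.93,0]
  roll: [0,0,0,0,0]

```text
clock: 3.15
ee_pos: [0.3219, 0.1984, 0.2056]
orientation: [0.0, 0.121, 0.993, 0.0]
wrist_force: [0.8, -0.7, 0.2]
gripper_width: 1.003
gripper_force: 0.0
```

Request:
play_rows:
  gripper: [-1,-1,-1,-1,-1]
  offset:
    - [0,0,0]
    - [0,0,0]
    - [0,0,0]
    - [0,0,0]
    - [0,0,0]
  roll: [0.3,0.3,0.3,0.3,0.3]

```text
clock: 3.78
ee_pos: [0.3214, 0.1996, 0.2055]
orientation: [0.0, 0.478, 0.878, 0.0]
wrist_force: [-0.3, 1.4, 0.2]
gripper_width: 0.999
gripper_force: 0.0
```

Request:
play_rows:
  gripper: [-1,-1,-1,-1,-1]
  offset:
    - [0,0,0]
    - [0,0,0]
    - [0,0,0]
    - [0,0,0]
    - [0,0,0]
  roll: [0.3,0.3,0.3,0.3,0.28]

```text
clock: 4.4
ee_pos: [0.3214, 0.1996, 0.2056]
orientation: [0.0, 0.764, 0.646, 0.0]
wrist_force: [-0.2, 0.5, 0.8]
gripper_width: 1.004
gripper_force: 0.0
```

```bash
cat > go.py <<'E'
from h import *
import sys
def go(x,y,z,yawy=None):
    s=sensors.sense(); M=rot(s["orientation"]); d=M.T@(np.array([x,y,z])-s["ee_pos"])
    a=np.arctan2(M[1,1],M[0,1])
    print("t",round(s["clock"],2),"at",s["ee_pos"].round(4),"toolY ang",round(a,4),"F",s["wrist_force"].round(1),"w",round(s["gripper_width"],3),"gf",s["gripper_force"],"j",s["joint_pos"].round(2))
    print("units (30mm)",(d/.03).round(3), "roll units",None if yawy is None else round(-(yawy-a)/.5,3))
if __name__=="__main__": go(*map(float,sys.argv[1:]))
E
python3 go.py .5546 .1114 .205 -.164
```

```text
t 4.4 at [0.3214 0.1996 0.2056] toolY ang -0.1668 F [-0.2  0.5  0.8] w 1.004 gf 0.0 j [ 0.46 -0.1   1.96 -0.    1.28  0.63]
units (30mm) [-1.608  8.153  0.02 ] roll units -0.006
```

Request:
play_rows:
  gripper: [-1,-1,-1,-1,-1]
  offset:
    - [-0.18,0.9,0]
    - [-0.18,0.9,0]
    - [-0.18,0.9,0]
    - [-0.18,0.9,0]
    - [-0.18,0.9,0]
  roll: [0,0,0,0,0]

```text
clock: 5.03
ee_pos: [0.4511, 0.1507, 0.2055]
orientation: [0.0, 0.762, 0.648, 0.0]
wrist_force: [-0.1, -1.1, -0.7]
gripper_width: 1.002
gripper_force: 0.0
```

Request:
play_rows:
  gripper: [-1,-1,-1,-1,-1]
  offset:
    - [-0.18,0.9,0]
    - [-0.18,0.9,0]
    - [-0.18,0.9,0]
    - [-0.17,0.95,0]
    - [0,0,0.5]
  roll: [0,0,0,0,0]

```text
clock: 5.65
ee_pos: [0.5561, 0.1119, 0.1903]
orientation: [0.0, 0.762, 0.647, 0.001]
wrist_force: [-0.0, 0.5, -0.2]
gripper_width: 0.999
gripper_force: 0.0
```

Request:
play_rows:
  gripper: [-1,-1,-1,-1,-1]
  offset:
    - [0,0,0.8]
    - [0,0,0.8]
    - [0,0,0.7]
    - [0,0,0]
    - [0,0,0]
  roll: [0,0,0,0,0]

```text
clock: 6.28
ee_pos: [0.5549, 0.1127, 0.1222]
orientation: [0.0, 0.762, 0.648, 0.0]
wrist_force: [0.6, 0.7, 1.0]
gripper_width: 0.996
gripper_force: 0.0
```

```bash
cat > look.py <<'E'
from go import *
go(.5546,.1114,.066,-.164)
c=optics.camera("top"); d=optics.camera("side")
f=np.clip((c["frame"].astype(float)-30)*2,0,255).astype(np.uint8)[165:265,175:335,::-1]
g=d["frame"][150:270,210:350,::-1]
f=cv2.resize(f,None,fx=4,fy=4,interpolation=cv2.INTER_CUBIC)[:,:440]
g=cv2.resize(g,(360,308),interpolation=cv2.INTER_CUBIC)
f=f[:308]; o=np.zeros((max(f.shape[0],308),800,3),np.uint8); o[:f.shape[0],:440]=f; o[:308,440:]=g
cv2.imwrite("pics/"+sys.argv[1]+".png",o)
E
python3 look.py pre
```

```text
t 6.28 at [0.5549 0.1127 0.1222] toolY ang -0.1618 F [0.6 0.7 1. ] w 0.996 gf 0.0 j [0.14 0.42 1.57 0.   1.16 0.3 ]
units (30mm) [-0.044 -0.004  1.873] roll units 0.004
```

View pics/pre.png

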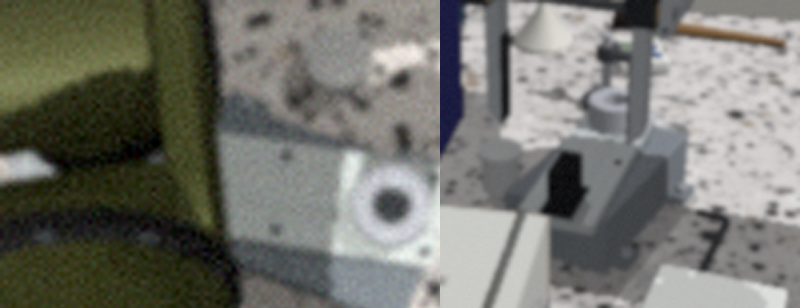

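The side crop shows the black bar top at about side px (259,210), between the open fingers. I'll check that against the estimate.

```bash
python3 - <<'E'
from h import *
c=optics.camera("side")
print(proj(c,[.5546,.1114,.094]),ray(c,(259,211),.094))
g=c["frame"][195:245,235:285].astype(float).mean(2); m=g<35
import cv2
n,l,st,ce=cv2.connectedComponentsWithStats(m.astype(np.uint8)); i=1+np.argmax(st[1:,4]); print(st[i]+[235,195,0,0,0],ce[i]+[235,195])
ys,xs=np.nonzero(l==i)
for y in range(ys.min(),ys.max()+1): print(y+195,xs[ys==y].min()+235,xs[ys==y].max()+235,end='; ')
for z in(.058,.094): print([proj(c,[.5546+a*-.163+b*.986,.1114-a*.987-b*.163,z]).round(1).tolist() for a,b in((-.018,-.009),(-.018,.009),(.018,.009),(.018,-.009))])
E
```

```text
[258.12699824 213.04575934] [0.55418567 0.10337828 0.094     ]
[251 210  15  25 251] [258.10358566 222.39043825]
210 258 260; 211 257 263; 212 256 263; 213 256 263; 214 255 263; 215 254 263; 216 253 263; 217 253 263; 218 253 263; 219 253 263; 220 253 263; 221 253 263; 222 253 263; 223 253 265; 224 253 265; 225 253 265; 226 253 264; 227 253 264; 228 252 263; 229 252 263; 230 251 262; 231 251 261; 232 251 261; 233 254 260; 234 259 259; [[259.4, 234.6], [250.6, 232.9], [256.6, 223.5], [265.1, 225.1]]
[[259.6, 218.4], [250.6, 216.8], [256.7, 207.9], [265.4, 209.4]]
```

Request:
play_rows:
  gripper: [-0.4,-0.4,-0.4,-0.4,-0.4]
  offset:
    - [-0.04,0,0.6]
    - [0,0,0.6]
    - [0,0,0.4]
    - [0,0,0.27]
    - [0,0,0]
  roll: [0,0,0,0,0]
  newtons: 20

```text
clock: 7.05
ee_pos: [0.5545, 0.1113, 0.0647]
orientation: [-0.0, 0.762, 0.648, -0.0]
wrist_force: [-0.7, -0.1, 0.6]
gripper_width: 0.7
gripper_force: 0.0
```

Request:
play_rows:
  gripper: [0.2,0.4,0.6,0.8,1]
  offset:
    - [0,0,0]
    - [0,0,0]
    - [0,0,0]
    - [0,0,0]
    - [0,0,0]
  roll: [0,0,0,0,0]
  newtons: 20

```text
clock: 7.68
ee_pos: [0.5548, 0.1113, 0.0654]
orientation: [0.0, 0.762, 0.648, 0.0]
wrist_force: [0.9, 0.3, -0.7]
gripper_width: 0.209
gripper_force: 0.4
```

Request:
play_rows:
  gripper: [1,1,1]
  offset:
    - [0,0,0]
    - [0,0,0]
    - [0,0,0]
  roll: [0,0,0]
  newtons: 50

```text
clock: 8.05
ee_pos: [0.5549, 0.1113, 0.0654]
orientation: [0.0, 0.762, 0.648, 0.0]
wrist_force: [1.8, -1.0, 0.2]
gripper_width: 0.186
gripper_force: 50.0
```

```bash
cat > tgt.py <<'E'
from h import *
# refine block with all landmarks: tip (m,.042), foot (m,.085), cup (m-.03,0), block centre/yaw prior from edges
from scipy.optimize import least_squares
z=np.load("fit.npz"); bl=z["bl"]
def res(p):
    Q=np.array([[np.cos(p[2]),np.sin(p[2])],[-np.sin(p[2]),np.cos(p[2])]]);f=lambda w:Q@(w-p[:2])
    return np.r_[f(z["tip"])-[p[3],.042],f(z["foot"])-[p[3],.085],f(z["cup"])-[p[3]-.03,0],p[:2]-bl[:2],(p[2]+1.885)*.05]*1000
s=least_squares(res,[*bl,.18],x_scale=[.01,.01,.1,.01]); print(s.x.round(4),s.fun.round(1))
p=s.x;u=np.array([np.cos(p[2]),np.sin(p[2])]);g=p[:2]+u*(p[3]-.095-.07); print("grip target",g,"toolY",p[2]+np.pi/2)
from go import go
go(*g,.066,p[2]+np.pi/2)
E
python3 tgt.py
```

```text
[ 0.5375  0.0343 -1.8986  0.1802] [ 0.6  0.8  1.5 -1.5 -2.   1.6  0.8 -0.3 -0.7]
grip target [0.53256811 0.01988586] toolY -0.3278079484042482
t 8.05 at [0.5549 0.1113 0.0654] toolY ang -0.1619 F [ 1.8 -1.   0.2] w 0.186 gf 49.97001886367798 j [ 0.13  0.49  1.61 -0.    1.04  0.3 ]
units (30mm) [-3.127 -0.243 -0.019] roll units 0.332
```

Request:
play_rows:
  gripper: [1,1]
  offset:
    - [0,0,0.04]
    - [0,0,0]
  roll: [0,0]
  newtons: 58

```text
clock: 8.3
ee_pos: [0.555, 0.1113, 0.0654]
orientation: [0.0, 0.762, 0.648, 0.0]
wrist_force: [-3.8, -1.6, 13.5]
gripper_width: 0.184
gripper_force: 58.0
```

Request:
play_rows:
  gripper: [1,1,1,1,1]
  offset:
    - [-0.1,0,0]
    - [-0.1,0,0]
    - [-0.1,0,0]
    - [-0.1,0,0]
    - [0,0,0]
  roll: [0.08,0.08,0.08,0.09,0]
  newtons: 58

```text
clock: 8.93
ee_pos: [0.5532, 0.0995, 0.0654]
orientation: [0.001, 0.813, 0.582, 0.001]
wrist_force: [3.3, -0.9, 9.1]
gripper_width: 0.187
gripper_force: 58.0
```

```bash
python3 tgt.py
```

```text
[ 0.5375  0.0343 -1.8986  0.1802] [ 0.6  0.8  1.5 -1.5 -2.   1.6  0.8 -0.3 -0.7]
grip target [0.53256811 0.01988586] toolY -0.3278079484042482
t 8.93 at [0.5532 0.0995 0.0654] toolY ang -0.3278 F [ 3.3 -0.9  9.1] w 0.187 gf 57.9761928319931 j [ 0.11  0.48  1.62 -0.    1.04  0.44]
units (30mm) [-2.734  0.204 -0.022] roll units 0.0
```

Request:
play_rows:
  gripper: [1,1,1,1,1]
  offset:
    - [-0.3,0.04,0]
    - [-0.3,0.04,0]
    - [-0.3,0.04,0]
    - [-0.3,0.03,0]
    - [0,0,0]
  roll: [0,0,0,0,0]

```text
clock: 9.55
ee_pos: [0.5454, 0.0639, 0.0654]
orientation: [0.0, 0.813, 0.582, 0.001]
wrist_force: [-0.5, -1.3, 10.4]
gripper_width: 0.187
gripper_force: 58.0
```

Request:
play_rows:
  gripper: [1,1,1,1,1]
  offset:
    - [-0.3,0.02,0.01]
    - [-0.3,0.02,0.01]
    - [-0.3,0.02,0.01]
    - [-0.2,0.01,0]
    - [0,0,0]
  roll: [0,0,0,0,0]

```text
clock: 10.18
ee_pos: [0.5376, 0.0327, 0.0654]
orientation: [0.001, 0.813, 0.582, 0.002]
wrist_force: [1.0, 4.5, 18.0]
gripper_width: 0.193
gripper_force: 58.0
```

```bash
python3 tgt.py; python3 - <<'E'
from h import *
fs=[];c=optics.camera("top");fs=[c["frame"].astype(float)]+[optics.camera("top")["frame"].astype(float) for _ in range(5)]
import pickle;pickle.dump(c,open("t2.pkl","wb"));f=np.mean(fs,0);np.save("t2.npy",f)
g=np.clip((f-30)*1.6,0,255).astype(np.uint8)[175:265,235:355,::-1]
cv2.imwrite("pics/near.png",cv2.resize(g,None,fx=6.5,fy=6.5,interpolation=cv2.INTER_CUBIC))
E
```

```text
[ 0.5375  0.0343 -1.8986  0.1802] [ 0.6  0.8  1.5 -1.5 -2.   1.6  0.8 -0.3 -0.7]
grip target [0.53256811 0.01988586] toolY -0.3278079484042482
t 10.18 at [0.5376 0.0327 0.0654] toolY ang -0.3277 F [ 1.   4.5 18. ] w 0.193 gf 58.04658114910126 j [-0.01  0.43  1.69  0.    1.01  0.32]
units (30mm) [-0.458 -0.022 -0.022] roll units 0.0
```

View pics/near.png

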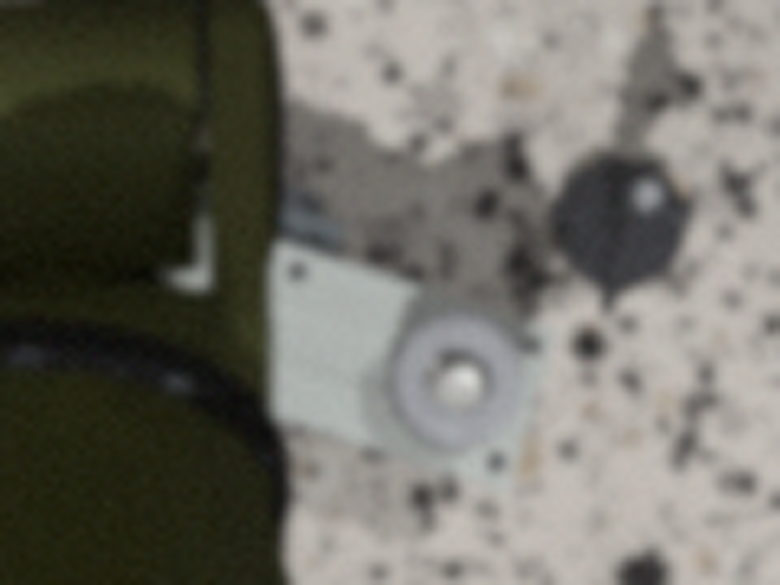

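The picture shows the plate end edge running from about (548,325) to (513,490) in the crop, the finger tip at (608,305), and the cup bright through the bore at (462,380).

```bash
cat > m.py <<'E'
from h import *
import pickle
np.set_printoptions(precision=4,suppress=True)
c=pickle.load(open("t2.pkl","rb"));k=6.5
px=lambda u,v:(235+(u+.5)/k-.5,175+(v+.5)/k-.5)
r=lambda u,v,z:ray(c,px(u,v),z)[:2]
p=np.array([.5375,.0343]);yaw=-1.8986;Q=np.array([[np.cos(yaw),np.sin(yaw)],[-np.sin(yaw),np.cos(yaw)]])
B=lambda w:Q@(w-p)*1000
for n,q in dict(tip=(608,305,.06),foot=(619,222,.003),endF=(548,325,.058),endN=(513,490,.058),far1=(285,243,.058),far2=(415,287,.058),near1=(290,425,.058),near2=(500,487,.058),bore=(458,376,.082),ring=(458,383,.082)).items(): print(n,B(r(*q)))
# strongest edges along the plate axis: profiles over y strips, 58 mm level
f=cv2.GaussianBlur(np.load("t2.npy").astype(np.float32),(0,0),.7)
def prof(x,y,z):
    w=p+Q.T@np.array([x,y]); return proj(c,[*w,z])
xs=np.arange(.135,.190,.001)
for y in(-.02,-.01,0,.01,.02):
    uv=np.array([prof(x,y,.058) for x in xs],np.float32)
    v=cv2.remap(f,uv[:,:1],uv[:,1:],cv2.INTER_LINEAR)[:,0]; d=v[:,0]-v[:,2]   # red - blue: stone vs plate tint
    print(y,"r-b:",d[::3].round(0).astype(int),"lum",v.mean(1)[::3].astype(int))
E
python3 m.py
```

```text
tip [180.4996  43.3305]
foot [180.9378  83.7825]
endF [162.3477  30.1439]
endN [167.5132 -29.8938]
far1 [63.8857 29.4084]
far2 [113.0595  28.577 ]
near1 [ 85.4028 -32.3189]
near2 [162.8269 -30.3009]
bore [135.8122   0.0125]
ring [136.5291  -2.3207]
-0.02 r-b: [-3 -4 -4 -4 -3 -2 -2 -1 -1  0  6 13 15 13  9  8  7  7  7] lum [125 127 129 130 131 135 136 127 120 128 134 130 129 135 143 146 147 147
 144]
-0.01 r-b: [-2 -2 -2 -3 -4 -4 -4 -3 -1  0  4  9 10  9  7  5  5  6  7] lum [127 129 129 128 129 130 133 135 138 139 136 132 135 139 134 122 119 130
 138]
0 r-b: [ 2  2  2  2  0 -3 -4 -4 -3 -1  1  5  7  7  7  7  8  7  7] lum [141 149 150 141 126 123 129 132 134 137 136 137 140 142 145 145 141 139
 139]
0.01 r-b: [ 0 -1 -1 -3 -4 -4 -4 -3 -2 -1  2  5  7  7  7  8  9  9  9] lum [103 110 113 115 119 126 129 130 133 137 141 144 144 142 141 140 137 136
 139]
0.02 r-b: [-4 -4 -4 -4 -3 -3 -2 -2 -1 -1  2  5  6  6  6  6  6  7  7] lum [125 126 127 124 120 114 108 103 108 122 137 144 142 133 122 118 123 134
 134]
```

The image says about 15 mm to go along the block and about 1.5 mm towards the finger.

Request:
play_rows:
  gripper: [1,1,1,1,1]
  offset:
    - [-0.18,0.02,0]
    - [-0.18,0.02,0]
    - [-0.14,0.01,0]
    - [0,0,0]
    - [0,0,0]
  roll: [0,0,0,0,0]

```text
clock: 11.1
ee_pos: [0.5343, 0.0182, 0.0654]
orientation: [0.001, 0.813, 0.582, 0.002]
wrist_force: [2.0, 6.2, 17.4]
gripper_width: 0.187
gripper_force: 58.0
```

```bash
python3 tgt.py; python3 - <<'E'
from h import *
c=optics.camera("top");fs=[c["frame"].astype(float)]+[optics.camera("top")["frame"].astype(float) for _ in range(5)]
import pickle;pickle.dump(c,open("t2.pkl","wb"));f=np.mean(fs,0);np.save("t2.npy",f)
g=np.clip((f-30)*1.6,0,255).astype(np.uint8)[185:265,265:345,::-1]
s=optics.camera("side")["frame"][140:240,230:310,::-1]
g=cv2.resize(g,(480,480),interpolation=cv2.INTER_CUBIC);s=cv2.resize(s,(320,400),interpolation=cv2.INTER_CUBIC)
o=np.zeros((480,800,3),np.uint8);o[:,:480]=g;o[:400,480:]=s;cv2.imwrite("pics/fin.png",o)
E
python3 m.py | tail -5
```

```text
[ 0.5375  0.0343 -1.8986  0.1802] [ 0.6  0.8  1.5 -1.5 -2.   1.6  0.8 -0.3 -0.7]
grip target [0.53256811 0.01988586] toolY -0.3278079484042482
t 11.1 at [0.5343 0.0182 0.0654] toolY ang -0.3274 F [ 2.   6.2 17.4] w 0.187 gf 58.043493032455444 j [-0.04  0.42  1.71  0.    1.01  0.29]
units (30mm) [ 0.033 -0.072 -0.022] roll units 0.001
 139]
0.01 r-b: [-4 -4 -3 -1  0  1  0  0 -2 -3 -4 -4 -4 -3 -1  3  7  9  9] lum [124 127 126 122 116 110 104  97  98 110 123 129 130 131 135 138 136 135
 139]
0.02 r-b: [-2 -3 -3 -4 -4 -4 -4 -4 -4 -4 -3 -3 -2 -1  0  1  4  6  6] lum [104 112 119 123 125 127 128 129 127 124 119 110 105 110 121 127 128 134
 134]
```

View pics/fin.png

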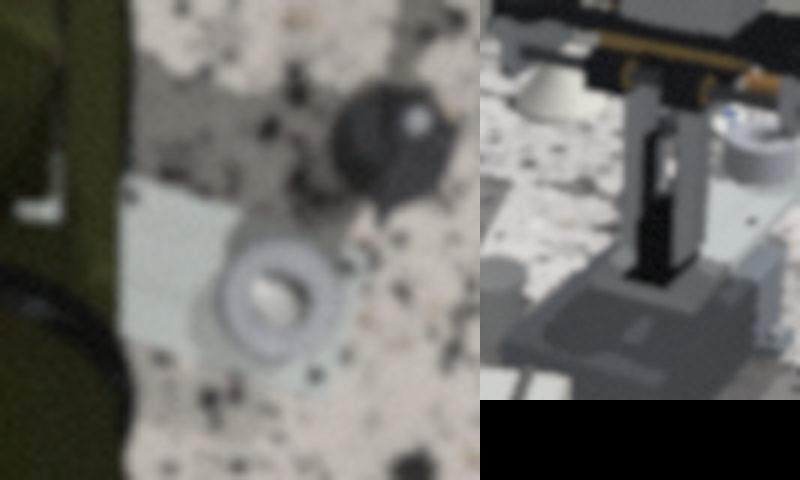

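The plate end line passes through the finger tip, at about (383,213) in the crop. One numeric check of yaw and lateral position from here.

```bash
cat > y.py <<'E'
from m import prof,f,np,cv2,c,ray,B,p,Q
print("----")
g=cv2.GaussianBlur(f,(0,0),.7)
def cross(A,Bq,n=81,thr=1.5):
    t=np.linspace(0,1,n);uv=np.array([prof(*(np.array(A)+s*(np.array(Bq)-A)),.058) for s in t],np.float32)
    v=cv2.remap(g,uv[:,:1],uv[:,1:],cv2.INTER_LINEAR)[:,0];d=v[:,0]-v[:,2]
    return d
def edge(A,Bq):
    d=cross(A,Bq);i=len(d)//2; lo,hi=d[:15].mean(),d[-15:].mean(); m=(lo+hi)/2
    k=np.nonzero((d[:-1]<m)&(d[1:]>=m))[0]; return [round(float((A[1] if A[0]==Bq[0] else A[0])+(j+.5)/80*((Bq[1]-A[1]) if A[0]==Bq[0] else (Bq[0]-A[0])))*1000,1) for j in k],round(float(lo)),round(float(hi))
for x in np.arange(.09,.176,.008): print(round(x,3),"near",edge((x,-.02),(x,-.042)),"far",edge((x,.02),(x,.042)))
for y in np.arange(-.025,.03,.005): print("end y",round(y,3),edge((.168,y),(.196,y)))
E
python3 y.py | sed -n '/----/,$p'
```

```text
----
0.09 near ([], 8, 3) far ([31.4], -1, 4)
0.098 near ([-26.2], 0, 1) far ([32.5], -1, 3)
0.106 near ([-28.9], -1, 4) far ([32.8], -1, 4)
0.114 near ([-31.1], -1, 6) far ([32.8], -1, 5)
0.122 near ([-30.0], -1, 6) far ([31.7], -1, 4)
0.13 near ([-29.5], -1, 6) far ([31.4], -1, 5)
0.138 near ([-28.4], -1, 4) far ([29.8], -2, 4)
0.146 near ([-29.2], -2, 5) far ([28.4], -4, 3)
0.154 near ([-29.2], -2, 6) far ([28.7], -4, 3)
0.162 near ([-29.2], -1, 6) far ([28.1], -3, 4)
0.17 near ([-29.8], -1, 7) far ([30.6], -2, 5)
end y -0.025 ([180.8], -1, 7)
end y -0.02 ([180.8], -1, 7)
end y -0.015 ([181.5], -2, 7)
end y -0.01 ([181.5], -3, 7)
end y -0.005 ([180.4], -3, 7)
end y 0.0 ([179.4], -4, 8)
end y 0.005 ([178.7], -4, 8)
end y 0.01 ([179.4], -4, 8)
end y 0.015 ([180.4], -3, 7)
end y 0.02 ([180.8], -2, 6)
end y 0.025 ([181.8], -1, 6)
```

```bash
python3 -c "
from station import job,sensors
print(job.job_done()); print(sensors.sense()['wrist_force'])"
```

```text
the job is handed in; nothing more can be done
None
the job is handed in; nothing more can be done
```

I handed the job in with the plate held flat on the block. Its outer end was level with the finger tip (both about 180.5 mm along the block) and its ring over the cup. The plate was straight along the block to within what I could measure (roughly 0.02 rad), and no verdict came back.

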